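# Clear an oak offcut through the dust flap of the offcut chute

## Task

Clear the dark oak offcut off the deck: push it with the fingertips, sliding it along the deck at a steady pace, so that it noses the hanging yellow flap of the offcut chute open and goes through until it drops off the sill inside; then draw the fingers back out from under the flap so that it swings fully shut by itself. Push gently, never lift or carry the offcut, and leave everything else on the deck and the bench where it is.

Things in the scene. Friction and masses are not known exactly. Their poses are not given: they have to be found in the camera images.
- chute: the fixed offcut chute on the bench: a raised white-faced deck leading to a grey hood with a clear roof. Origin on the bench top under the middle of the closed flap; x is the feed direction (into the hood), z up, y to the left when facing the hood. Hood x = 0 to 280 mm, 140 wide, walls 12, flat top 99 above the deck, duct stub behind. Its opening at x = 0: y = -58 to +58
- deck_top (a point): centre of the deck's top face, 90 mm above the bench. In the chute's frame the deck spans x = -300 to 0 and y = -165 to +75 mm; its height runs level on into the hood as the sill. This point's axes are those of the chute
- fence_face (a point): top edge of the guiding face of the aluminium fence, half way along it. The fence runs along the feed direction on the deck, x = -290 to -5 mm in the chute's frame; guiding face at y = +52 (6 mm inside the opening's edge), 28 mm above the deck, 18 thick, its body on the far side of the face (y = +52 to +70)
- hinge (a point): middle of the flap's hinge line, over the opening, 85 mm above the deck; a lintel over it reaches 95 mm above the deck and the hood's roof 99 mm. Fingers that follow the offcut in under it must slant forward and down, 30 to 40 degrees from vertical; the gripper's body then stays outside, above and before it
- sill_end (a point): middle of the inner end of the sill, at deck height, 55 mm past the closed flap; beyond it a steep slide (58 degrees) drops 75 mm to a tray. A part falls in when its centre of mass is past this edge, some 5 mm later while the flap lies on it: with the offcut end first, its rear end is then 10 to 20 mm past the closed flap, and the fingers must follow it so far
- flap (a joint): angle of the yellow plastic flap (black hem), rad: 0 = hanging shut, grows as its lower edge is pushed into the hood, stop at 1.5; it does not open outwards. Hung along its top edge, closed by its own weight alone (40 g), free hinge, 4 mm thick, 108 mm wide, lower edge 79 mm below the hinge
- flap_edge (a point): middle of the flap's lower edge; 6 mm above the deck when shut
- offcut: dark oak offcut, a loose block of 90 x 56 x 22 mm (x, y, z), about 80 g, lying flat on the deck (friction about 0.6); origin at the centre of its underside, x along its length
- runner: bystander on the deck: pale finished beech drawer runner, 130 x 18 x 14 mm, near the deck's edge on the side away from the fence; origin under its centre, long axis x
- glue_bottle: bystander on the bench: white glue bottle with a red cap, 66 mm across, 200 mm tall; origin under its centre
- flask: bystander on the bench: black drinking flask, 74 mm across, 240 mm tall; origin under its centre
- spray_can: bystander on the bench: red spray can with a white cap, 66 mm across, 180 mm tall; origin under its centre
- sanding_block: bystander on the bench: cork sanding block, 115 x 65 x 38 mm; origin under its centre
- tape_measure: bystander on the bench: yellow and black tape measure, 72 x 36 x 62 mm; origin under its centre
- screwdriver: bystander on the bench: orange-handled screwdriver lying flat, about 200 mm long; origin under it

How it is judged:
By the outcome, as a careful person would: the job done as asked, in the order asked, and still so for the second after the job is handed in, with the robot touching nothing.
It also fails if it takes over 58 s, if anything falls off the work surface, if the arm or the gripper's body presses on something with over 40 N, if the wrist force passes 120 N, or if a joint passes its speed limit or range.

## Robot

A 6-joint arm with a two-finger parallel gripper is mounted at the origin on the work surface. World frame = base frame: x ahead of the robot, y to its left, z up, the work surface at z = 0. Lengths are in m, angles in rad, forces in N, time in s.
With the tool pointing down it reaches from about 0.375 to 0.9 m from the base axis. Payload 3.1 kg.
Tool frame: the origin (TCP) lies at the very end of the fingers, on their centre line; the grasp point (between the pads) lies ctrl.pinch_z behind it (ctrl.pinch_z is the distance from the TCP to the grasp point, in m); z points along the fingers, y is the direction in which the jaws open and shut (so a half turn about z gives the same grasp; the last joint's range is limited). The gripper opens to 87 mm and grips with 3 to 60 N. Pads are 19 mm wide; open, the fingers measure 117 mm over their backs; the gripper's body (75 mm by 190 mm) begins 51 mm behind the grasp point.
Start: joints at [-1.48, 0.527, 1.433, -0, 1.181, -0.178], TCP at [0.166, -0.603, 0.223] pointing down, gripper open.
Joint ranges: [-3.08, 3.08], [-0.75, 2.2], [0.22, 2.44], [-1.43, 4.57], [0, 2.65], [-2.85, 2.85]. Speed limits (rad/s): [2.79, 2.79, 3.14, 3.14, 3.14, 3.14].

## Interface

Orientations are given as a unit quaternion [w, x, y, z].
In Python, from cell import ctrl gives the robot as it stands. The module is installed in compiled form; this text tells all that it offers.
- The arm moves only by the shell command python3 -m handwheel 'ROWS' [FORCE]. ROWS is JSON, a list of rows, each a list of 3 entries, a list of its own where there are three numbers: the shift along the tool's x, y, z in units of 40 mm (1.0 is 40 mm), then the turn about the tool's z in units of 6 degrees (1.0 is 6 degrees), then the opening, from -1 (shut) to 1 (fully open). In form: [[[x, y, z], spin, fingers], ...]. A call has 1 to 10 rows; each row shifts and turns the pose as measured when the row begins, along the tool's axes as they then stand; what a row does not reach is not made up. A row lasts 1/10 s, in which the tool goes at most 50 mm and 8.59 degrees, less where a joint would pass 70% of its speed; a pose out of reach is approached as far as the arm can. A call is refused whole if a number of a shift passes 1 or a number of a turn 1, either way. A call with a gripper value outside its range is refused whole. The fingers move at their own pace and stop on an object; FORCE is the grip in N (left out, the last holds). Time passes only in rows, so rows that do not move let the fingers close. It gives the time, the measured TCP pose, the force and the opening at its end, in the units of the state.
- ctrl.get_state(): the state, without advancing time (a new reading comes with each control period).
- ctrl.snapshot(name): name is "side" or "top"; returns a dict with "frame" (384x512x3 uint8, blue, green, red), "intrinsics" (3x3 intrinsics, pixels), "R" (3x3) and "t" (3): a world point X has camera coordinates R X + t. Camera axes: x right, y down, z forward; pixel columns grow to the right and rows downward; lengths in m; the calibration is good to about 2 mm. A picture is of the moment at which its call begins. There is no depth.
- ctrl.close_job(): hands the job in, once; it reports no verdict.
The state is a dict: "clock": time; "qpos": joint angles; "joint_velocities": joint speeds; "joint_torque": joint torques, N m; "tcp_pos": TCP position; "eef_rot": TCP orientation; "contact_force": force on the tool from outside, world axes, zero at the start; "moment": the same for the moment, N m; "gripper_width": finger opening in m.
Only numpy, scipy, OpenCV 4.12 (cv2) and the standard library are available. Lean on these libraries where they do the work, as an engineer would, in place of code of your own. Each camera call takes 0.05 s, during which the arm holds its last target.

## Working session

There is one attempt and no reset: what is moved stays moved. The work goes in short steps, Python scripts to look and compute and a shell command to move; the robot and the scene stay as the last step left them, time stands still between calls to the robot, and variables do not carry over. Pictures are saved under pics/ and viewed, and the job is handed in when it is done.

```bash
mkdir -p pics; ls; python3 - <<'E'
from cell import ctrl
import cv2
for n in("side","top"):
    s=ctrl.snapshot(n); cv2.imwrite(f"pics/{n}0.png",s["frame"]); print(n,s["intrinsics"],s["R"],s["t"])
print(ctrl.get_state(),ctrl.pinch_z)
E
```

```text
pics
side [[444.04676897   0.         256.87089934]
 [  0.         444.04676897 200.7400457 ]
 [  0.           0.           1.        ]] [[-0.71992625 -0.69390602 -0.0141644 ]
 [-0.52920335  0.56202313 -0.635668  ]
 [ 0.44905457 -0.45013823 -0.7718326 ]] [0.41315588 0.43817476 1.1524897 ]
top [[480.21404573   0.         264.85804518]
 [  0.         480.21404573 188.13621058]
 [  0.           0.           1.        ]] [[ 0.02180612 -0.99956308 -0.01995344]
 [-0.99165474 -0.0190884  -0.12750098]
 [ 0.1270644   0.02256723 -0.99163772]] [-0.02456912  0.60281284  1.41780007]
{'clock': 0.1, 'qpos': array([-1.48048877e+00,  5.28396196e-01,  1.43379861e+00, -3.69603655e-05,
        1.18141177e+00, -1.78538754e-01]), 'joint_velocities': array([-0.00055116, -0.00182051, -0.00436952, -0.00027373,  0.00148891,
        0.0013737 ]), 'joint_torque': array([ 4.64560162e-05, -4.40985918e+01, -1.77150822e+01,  6.33730413e-02,
        5.33934811e-02, -3.80114500e-05]), 'tcp_pos': array([ 0.16594466, -0.60186248,  0.2216476 ]), 'eef_rot': array([-1.00673494e-03,  9.90977359e-01,  1.34025595e-01,  2.73351678e-05]), 'contact_force': array([-0.1298014 , -0.25427352,  0.3715998 ]), 'moment': array([ 0.02417498, -0.01355617,  0.03149134]), 'gripper_width': 0.0871097678446315} 0.0187
```

View pics/side0.png

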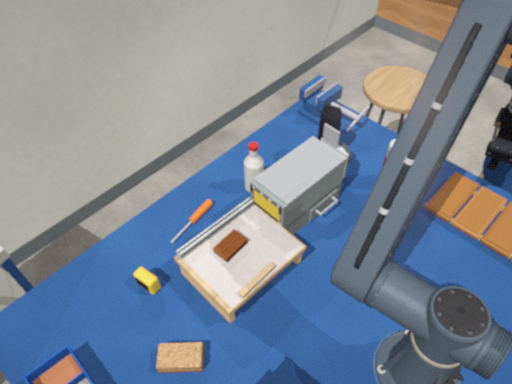

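View pics/top0.png

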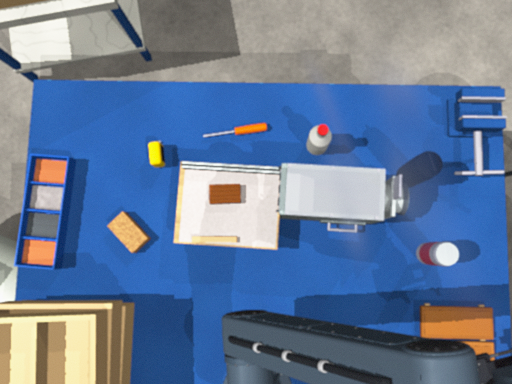

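```bash
python3 - <<'E'
import cv2
a=cv2.imread("pics/top0.png")[145:265,160:420]; cv2.imwrite("pics/t0c.png",cv2.resize(a,None,fx=3,fy=3,interpolation=cv2.INTER_CUBIC))
a=cv2.imread("pics/side0.png")[130:330,165:365]; cv2.imwrite("pics/s0c.png",cv2.resize(a,None,fx=3,fy=3,interpolation=cv2.INTER_CUBIC))
E
```

```text
(no output)
```

View pics/t0c.png

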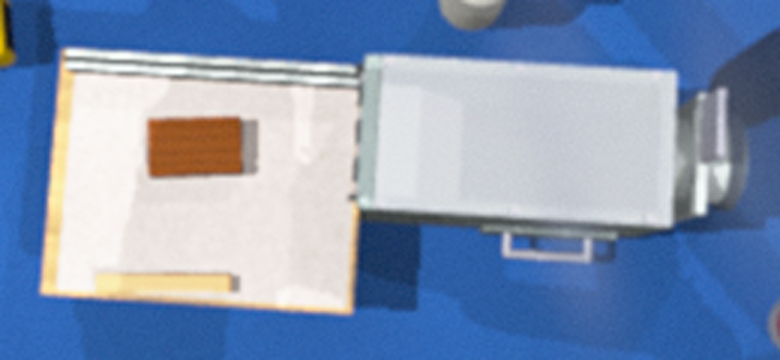

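View pics/s0c.png

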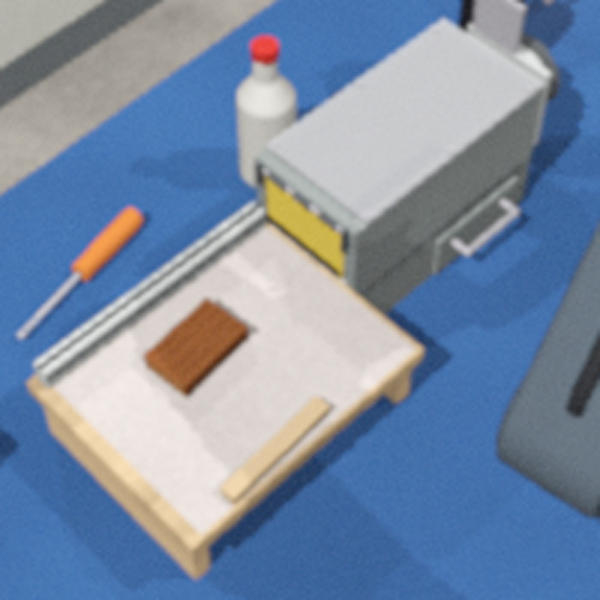

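```bash
cat > h.py <<'E'
import numpy as np
K={'side':(444.04676897,256.87089934,200.7400457),'top':(480.21404573,264.85804518,188.13621058)}
R={'side':np.array([[-0.71992625,-0.69390602,-0.0141644],[-0.52920335,0.56202313,-0.635668],[0.44905457,-0.45013823,-0.7718326]]),
'top':np.array([[0.02180612,-0.99956308,-0.01995344],[-0.99165474,-0.0190884,-0.12750098],[0.1270644,0.02256723,-0.99163772]])}
T={'side':np.array([0.41315588,0.43817476,1.1524897]),'top':np.array([-0.02456912,0.60281284,1.41780007])}
def proj(n,X):
    c=R[n]@np.asarray(X)+T[n]; f,cx,cy=K[n]; return np.array([f*c[0]/c[2]+cx,f*c[1]/c[2]+cy])
def back(n,u,v,z):
    f,cx,cy=K[n]; d=R[n].T@np.array([(u-cx)/f,(v-cy)/f,1]); o=-R[n].T@T[n]; return o+d*(z-o[2])/d[2]
def crop(p,x0,y0,k=3): return ((p[0]+.5)/k-.5+x0,(p[1]+.5)/k-.5+y0)
def w(pose,p):
    x,y,a=pose; return np.array([x+p[0]*np.cos(a)-p[1]*np.sin(a),y+p[0]*np.sin(a)+p[1]*np.cos(a),p[2]])
E
python3 - <<'E'
from h import *
from scipy.optimize import least_squares
t=lambda *p:('top',crop(p,160,145)); s=lambda *p:('side',crop(p,165,130))
C=[((-.3,.075,.09),t(63,48)),((-.3,-.165,.09),t(41,294)),((0,-.165,.09),t(353,312)),((0,.07,.189),t(366,55)),((.28,.07,.189),t(675,70)),((.28,-.07,.189),t(672,227)),((0,-.07,.189),t(362,210)),
((-.3,-.165,.09),s(200,545)),((0,-.165,.09),s(423,350)),((-.3,.075,.09),s(28,382)),((0,-.07,.189),s(358,222)),((0,.07,.189),s(258,160)),((.28,.07,.189),s(443,18)),((.28,-.07,.189),s(547,90))]
def f(q,L): return np.concatenate([proj(m[0],w(q,p))-m[1] for p,m in L])
r=least_squares(f,[.45,0,-1.6],args=(C,),loss='soft_l1'); print(r.x,np.round(f(r.x,C).reshape(-1,2),1))
c=r.x
h=.045;g=.028
O=[((-h,g,.112),t(148,119)),((h,g,.112),t(241,117)),((h,-g,.112),t(243,173)),((-h,-g,.112),t(150,177)),
((-h,g,.112),s(147,355)),((h,g,.112),s(208,299)),((h,-g,.112),s(248,328)),((-h,-g,.112),s(187,382))]
r=least_squares(f,[.45,0.2,-1.6],args=(O,),loss='soft_l1'); print(r.x,np.round(f(r.x,O).reshape(-1,2),1))
d=r.x[:2]-c[:2]; a=c[2]; print('in chute',d[0]*np.cos(a)+d[1]*np.sin(a),-d[0]*np.sin(a)+d[1]*np.cos(a),np.degrees(r.x[2]-a))
E
```

```text
[ 0.58491557 -0.05810642 -1.60937065] [[-0.5  0.7]
 [-0.1  0.3]
 [-0.5  0.6]
 [ 0.3 -0.3]
 [ 0.3  0.5]
 [-0.3 -0.4]
 [-1.3 -0.9]
 [-1.5  0.7]
 [ 1.1 -1.2]
 [ 0.4 -0.7]
 [ 0.4  2.1]
 [-0.1 -3.2]
 [ 0.7 -0.6]
 [-0.3 -2.9]]
[ 0.5760418   0.10254918 -1.514681  ] [[-0.5  0.1]
 [-0.4 -0.4]
 [-0.5  0.2]
 [-0.8  0. ]
 [-0.5 -0.9]
 [ 0.5 -1.8]
 [ 1.4 -1.3]
 [ 0.5  0.9]]
in chute -0.16019387783385666 -0.01506281570732104 5.425317059259929
```

```bash
python3 -m handwheel '[[[-0.47,0.68,-0.25],0,1],[[-0.47,0.68,-0.25],0,1],[[-0.47,0.68,-0.25],0,1],[[-0.47,0.68,-0.25],0,1],[[-0.47,0.68,-0.25],0,1],[[-0.47,0.68,-0.25],0,1]]'
cat > st.py <<'E'
from cell import ctrl
import numpy as np
from scipy.spatial.transform import Rotation as Ro
from h import *
s=ctrl.get_state(); q=s['eef_rot']; M=Ro.from_quat([q[1],q[2],q[3],q[0]]).as_matrix()
np.set_printoptions(precision=4,suppress=True)
print('t',s['clock'],'q',s['qpos'],'tcp',s['tcp_pos'],'F',s['contact_force'],'w',s['gripper_width'])
print('M\n',M)
c=(0.5849,-0.0581,-1.6094)
A=np.array([[np.cos(c[2]),np.sin(c[2]),0],[-np.sin(c[2]),np.cos(c[2]),0],[0,0,1]])
p=A@(s['tcp_pos']-[c[0],c[1],.09]); print('chute p',p*1000,'z',A@M[:,2],'y',A@M[:,1],'x',A@M[:,0])
E
python3 st.py
```

```text
clock: 0.7
tcp_pos: [0.1015, -0.7864, 0.2748]
eef_rot: [-0.011, 0.991, 0.136, 0.001]
contact_force: [0.5, 0.1, -1.2]
gripper_width: 0.087
t 0.7 q [-1.5828  0.7541  0.8385 -0.0003  1.5706 -0.2855] tcp [ 0.1015 -0.7864  0.2748] F [ 0.4856  0.1001 -1.1887] w 0.08701012517170885
M
 [[ 0.9628  0.2701 -0.    ]
 [ 0.2701 -0.9626  0.0216]
 [ 0.0058 -0.0208 -0.9998]]
chute p [ 746.3709 -454.9257  184.806 ] z [-0.0216 -0.0008 -0.9998] y [ 0.9515  0.3071 -0.0208] x [-0.307   0.9517  0.0058]
```

```bash
python3 -m handwheel '[[[-0.3,0.96,0],0,1],[[-0.28,0.96,0],0,1],[[-0.28,0.96,0],0,1],[[-0.28,0.96,0],0,1],[[-0.28,0.96,0],0,1]]';python3 st.py
```

```text
clock: 1.2
tcp_pos: [0.0896, -0.931, 0.2439]
eef_rot: [0.005, 0.991, 0.135, 0.001]
contact_force: [0.6, 0.6, -0.4]
gripper_width: 0.0874
t 1.2 q [-1.5953  1.0758  0.2219  0.0048  1.8336 -0.2933] tcp [ 0.0896 -0.931   0.2439] F [ 0.5747  0.6247 -0.3739] w 0.08738660882262875
M
 [[ 0.9637  0.2668  0.0044]
 [ 0.2668 -0.9637 -0.0105]
 [ 0.0014  0.0113 -0.9999]]
chute p [ 891.3868 -461.2071  153.8794] z [ 0.0103  0.0048 -0.9999] y [0.9527 0.3038 0.0113] x [-0.3038  0.9527  0.0014]
```

```bash
python3 -m handwheel '[[[-0.28,0.96,-0.5],0,1],[[-0.28,0.96,-0.5],0,1],[[-0.28,0.96,-0.5],0,1],[[-0.28,0.96,-0.5],0,1],[[-0.28,0.96,-0.5],0,1]]';python3 st.py
```

```text
clock: 1.7
tcp_pos: [0.0709, -0.9587, 0.2995]
eef_rot: [0.075, 0.988, 0.134, -0.002]
contact_force: [-0.6, -0.2, 0.6]
gripper_width: 0.087
t 1.7 q [-1.6203  1.0207  0.218   0.0243  1.7541 -0.313 ] tcp [ 0.0709 -0.9587  0.2995] F [-0.6045 -0.1729  0.5558] w 0.08697365659487914
M
 [[ 0.9641  0.2652  0.0166]
 [ 0.2646 -0.9527 -0.1492]
 [-0.0238  0.1482 -0.9887]]
chute p [ 919.744  -478.8366  209.4671] z [ 0.1484  0.0223 -0.9887] y [0.9418 0.3017 0.1482] x [-0.3016  0.9531 -0.0238]
```

```bash
python3 -m handwheel '[[[-0.22,0.98,-0.2],0,1],[[-0.22,0.98,-0.2],0,1],[[-0.22,0.98,-0.2],0,1],[[-0.22,0.98,-0.2],0,1],[[-0.22,0.98,-0.2],0,1],[[-0.22,0.98,-0.1],0,1],[[-0.22,0.98,-0.1],0,1],[[-0.22,0.98,-0.1],0,1]]';python3 st.py
```

```text
clock: 2.5
tcp_pos: [0.0679, -1.0172, 0.3499]
eef_rot: [0.193, 0.972, 0.132, -0.01]
contact_force: [-0.6, 0.8, -0.0]
gripper_width: 0.0869
t 2.5 q [-1.6294  0.9857  0.2192  0.0535  1.5514 -0.3186] tcp [ 0.0679 -1.0172  0.3499] F [-0.5539  0.8256 -0.0467] w 0.08691543571331316
M
 [[ 0.9651  0.2601  0.0313]
 [ 0.2524 -0.8908 -0.3778]
 [-0.0704  0.3725 -0.9253]]
chute p [ 978.2991 -479.6423  259.877 ] z [ 0.3763  0.0459 -0.9253] y [0.8801 0.2943 0.3725] x [-0.2894  0.9546 -0.0704]
```

```bash
python3 -m handwheel '[[[-0.9,0.7,0],0,1],[[-0.9,0.7,0],0,1],[[-0.9,0.7,0],0,1],[[-0.9,0.7,0],0,1],[[-0.9,0.7,0],0,1]]';python3 st.py
```

```text
clock: 3.0
tcp_pos: [-0.0666, -1.0499, 0.3697]
eef_rot: [0.255, 0.958, 0.132, -0.018]
contact_force: [-0.2, -1.0, 0.7]
gripper_width: 0.0872
t 3.0 q [-1.779   0.9827  0.2192  0.1352  1.4403 -0.4645] tcp [-0.0666 -1.0499  0.3697] F [-0.2437 -1.022   0.7035] w 0.08722742665811736
M
 [[ 0.9647  0.2612  0.0324]
 [ 0.2428 -0.8355 -0.493 ]
 [-0.1017  0.4835 -0.8694]]
chute p [1016.1945 -612.7704  279.6874] z [ 0.4914  0.0514 -0.8694] y [0.8248 0.2932 0.4835] x [-0.2798  0.9547 -0.1017]
```

```bash
python3 -m handwheel '[[[-0.9,0.7,0],0,1],[[-0.9,0.7,0],0,1],[[-0.9,0.7,0],0,1],[[-0.8,0.9,0.1],0,1]]';python3 st.py
```

```text
clock: 3.4
tcp_pos: [-0.1667, -1.0621, 0.3966]
eef_rot: [0.307, 0.943, 0.124, -0.034]
contact_force: [-0.4, -0.4, 0.6]
gripper_width: 0.0872
t 3.4 q [-1.885   0.9733  0.2187  0.1981  1.3532 -0.558 ] tcp [-0.1667 -1.0621  0.3966] F [-0.3622 -0.4403  0.6226] w 0.0871988880157594
M
 [[ 0.9671  0.254   0.0114]
 [ 0.2121 -0.7814 -0.5869]
 [-0.1402  0.5701 -0.8096]]
chute p [1032.3047 -712.3279  306.5953] z [ 0.5861  0.034  -0.8096] y [0.771  0.284  0.5701] x [-0.2493  0.9582 -0.1402]
```

```bash
python3 -m handwheel '[[[-0.9,0.7,0],0,1],[[-0.8,0.9,0.2],0,1],[[-0.8,0.7,0.2],0,1]]';python3 st.py
```

```text
clock: 3.7
tcp_pos: [-0.2221, -1.0703, 0.4174]
eef_rot: [0.347, 0.929, 0.119, -0.048]
contact_force: [-0.7, -0.7, -0.4]
gripper_width: 0.0871
t 3.7 q [-1.9423  0.9685  0.2189  0.2438  1.2801 -0.614 ] tcp [-0.2221 -1.0703  0.4174] F [-0.6803 -0.7088 -0.4249] w 0.08712290976458632
M
 [[ 0.9671  0.2544 -0.0073]
 [ 0.1875 -0.7314 -0.6556]
 [-0.1721  0.6327 -0.755 ]]
chute p [1042.5931 -767.3361  327.3564] z [ 0.6554  0.018  -0.755 ] y [0.7211 0.2824 0.6327] x [-0.2246  0.9591 -0.1721]
```

```bash
cat > go.py <<'E'
import sys
exec(open('st.py').read())
t=np.array([float(v) for v in sys.argv[1:4]])/1000  # target in chute frame rel deck (mm)
d=M.T@A.T@(t-p)/.04
n=max(1,int(np.ceil(np.linalg.norm(d)/1.1/1))) if len(sys.argv)<5 else int(sys.argv[4])
print('units',d,'rows',n,'per row',d/n)
th=np.degrees(np.arctan2(-(A@M[:,0])[1],(A@M[:,1])[1])); print('spin deg',th,th/6)
print('tilt',np.degrees(np.arccos(-M[2,2])))
E
python3 go.py 450 -300 320
```

```text
t 3.7 q [-1.9423  0.9685  0.2189  0.2438  1.2801 -0.614 ] tcp [-0.2221 -1.0703  0.4174] F [-0.6803 -0.7088 -0.4249] w 0.08712290976458632
M
 [[ 0.9671  0.2544 -0.0073]
 [ 0.1875 -0.7314 -0.6556]
 [-0.1721  0.6327 -0.755 ]]
chute p [1042.5931 -767.3361  327.3564] z [ 0.6554  0.018  -0.755 ] y [0.7211 0.2824 0.6327] x [-0.2246  0.9591 -0.1721]
units [14.5655 -7.4993 -9.3607] rows 18 per row [ 0.8092 -0.4166 -0.52  ]
spin deg -73.59281403925594 -12.265469006542657
tilt 40.971402275114414
```

```bash
python3 -m handwheel '[[[0.5,-0.3,-0.4],0,1],[[0.8,-0.4,-0.5],0,1],[[0.8,-0.4,-0.5],0,1],[[0.8,-0.4,-0.5],0,1],[[0.8,-0.4,-0.5],0,1],[[0.8,-0.4,-0.5],0,1],[[0.8,-0.4,-0.5],0,1],[[0.8,-0.4,-0.5],0,1]]';python3 go.py 450 -300 320
```

```text
clock: 4.5
tcp_pos: [-0.0205, -0.8267, 0.4035]
eef_rot: [0.348, 0.929, 0.114, -0.051]
contact_force: [0.3, 0.1, -0.4]
gripper_width: 0.0868
t 4.5 q [-1.7747  0.4335  1.2956  0.1835  0.71   -0.5436] tcp [-0.0205 -0.8267  0.4035] F [ 0.3411  0.0623 -0.4478] w 0.08684573491900169
M
 [[ 0.9689  0.2471 -0.0147]
 [ 0.1766 -0.7316 -0.6585]
 [-0.1734  0.6354 -0.7525]]
chute p [ 791.3655 -575.2541  313.5221] z [ 0.6585  0.0108 -0.7525] y [0.7215 0.2751 0.6354] x [-0.2139  0.9613 -0.1734]
units [ 8.4124 -4.1614 -5.6679] rows 10 per row [ 0.8412 -0.4161 -0.5668]
spin deg -74.02955654644218 -12.33825942440703
tilt 41.195611330277735
```

```bash
python3 -m handwheel '[[[0.8,-0.4,-0.5],0,1],[[0.8,-0.4,-0.5],0,1],[[0.8,-0.4,-0.5],0,1],[[0.8,-0.4,-0.5],0,1],[[0.8,-0.4,-0.5],0,1],[[0.8,-0.4,-0.5],0,1],[[0.8,-0.4,-0.5],0,1],[[0.8,-0.4,-0.5],0,1]]';python3 go.py 100 -100 320
```

```text
clock: 5.3
tcp_pos: [0.2081, -0.5716, 0.402]
eef_rot: [0.355, 0.926, 0.114, -0.048]
contact_force: [0.3, -0.8, -0.1]
gripper_width: 0.0872
t 5.3 q [-1.3151  0.1207  1.7625 -0.3362  0.5687  0.2299] tcp [ 0.2081 -0.5716  0.402 ] F [ 0.2858 -0.8116 -0.0768] w 0.08720442731417842
M
 [[ 0.9692  0.2461 -0.0086]
 [ 0.1772 -0.7214 -0.6695]
 [-0.1709  0.6473 -0.7428]]
chute p [ 527.6562 -356.708   312.0449] z [ 0.6693  0.0173 -0.7428] y [0.7114 0.2737 0.6473] x [-0.2145  0.9617 -0.1709]
units [ 8.4308 -5.72   -7.1927] rows 12 per row [ 0.7026 -0.4767 -0.5994]
spin deg -74.11134672730267 -12.351891121217113
tilt 42.030100475098685
```

```bash
python3 -m handwheel '[[[0.6,-0.4,-0.5],0,1],[[0.6,-0.4,-0.5],0,1],[[0.6,-0.4,-0.5],0,1],[[0.6,-0.4,-0.5],0,1],[[0.6,-0.4,-0.5],0,1],[[0.6,-0.4,-0.5],0,1],[[0.6,-0.4,-0.5],0,1]]';python3 go.py 0 -50 320
```

```text
clock: 6.0
tcp_pos: [0.3521, -0.3565, 0.4091]
eef_rot: [0.36, 0.925, 0.115, -0.042]
contact_force: [0.3, 0.1, -0.6]
gripper_width: 0.0871
t 6.0 q [-0.7003  0.0438  1.835  -0.734   0.8721  0.996 ] tcp [ 0.3521 -0.3565  0.4091] F [ 0.3067  0.0819 -0.6355] w 0.08708219903208267
M
 [[ 0.97    0.2432  0.0063]
 [ 0.1833 -0.7136 -0.6761]
 [-0.1599  0.657  -0.7367]]
chute p [ 307.1875 -221.0853  319.107 ] z [ 0.6754  0.0324 -0.7367] y [0.7037 0.2706 0.657 ] x [-0.2206  0.9622 -0.1599]
units [ 5.8061 -4.2321 -5.0646] rows 8 per row [ 0.7258 -0.529  -0.6331]
spin deg -74.29304548897628 -12.382174248162713
tilt 42.54490013127725
```

```bash
python3 -m handwheel '[[[0.6,-0.4,-0.5],0,1],[[0.6,-0.4,-0.5],0,1],[[0.6,-0.4,-0.5],0,1],[[0.6,-0.4,-0.5],0,1],[[0.6,-0.4,-0.5],0,1],[[0.6,-0.4,-0.5],0,1],[[0.6,-0.4,-0.5],0,1],[[0.6,-0.4,-0.5],0,1]]';python3 go.py -260 -15 200
```

```text
clock: 6.8
tcp_pos: [0.5139, -0.1061, 0.4166]
eef_rot: [0.36, 0.925, 0.119, -0.031]
contact_force: [0.8, -0.0, 0.2]
gripper_width: 0.0871
t 6.8 q [-0.0229  0.2544  1.5478 -0.7582  1.3578  1.4672] tcp [ 0.5139 -0.1061  0.4166] F [ 0.7572 -0.0484  0.1882] w 0.08707713704813969
M
 [[ 0.9697  0.2426  0.0276]
 [ 0.1975 -0.7129 -0.6729]
 [-0.1436  0.658  -0.7392]]
chute p [ 50.7008 -69.0622 326.5597] z [ 0.6713  0.0535 -0.7392] y [0.703 0.27  0.658] x [-0.2348  0.9614 -0.1436]
units [ 3.5776 -7.1774 -2.8031] rows 8 per row [ 0.4472 -0.8972 -0.3504]
spin deg -74.31382120337992 -12.385636867229985
tilt 42.33325687625395
```

```bash
python3 -m handwheel '[[[0,0,0],-1,-0.54],[[0,0,0],-1,-0.54],[[0,0,0],-1,-0.54],[[0,0,0],-1,-0.54],[[0,0,0],-1,-0.54],[[0,0,0],-1,-0.54],[[0,0,0],-1,-0.54],[[0,0,0],-1,-0.54],[[0,0,0],-1,-0.54]]';python3 go.py -260 -15 200
```

```text
clock: 7.7
tcp_pos: [0.5219, -0.0958, 0.416]
eef_rot: [0.303, 0.757, 0.549, -0.185]
contact_force: [-0.1, -0.7, 0.1]
gripper_width: 0.0244
t 7.7 q [-0.0096  0.2551  1.5405 -0.7451  1.3444  0.4801] tcp [ 0.5219 -0.0958  0.416 ] F [-0.1241 -0.6871  0.086 ] w 0.024366833234385255
M
 [[ 0.3285  0.943   0.0527]
 [ 0.7191 -0.2135 -0.6612]
 [-0.6123  0.2552 -0.7483]]
chute p [ 40.1266 -61.4586 326.0185] z [ 0.6587  0.0782 -0.7483] y [0.177  0.9506 0.2552] x [-0.7313  0.3005 -0.6123]
units [ 7.765  -1.0277 -2.4941] rows 8 per row [ 0.9706 -0.1285 -0.3118]
spin deg -17.543657000995392 -2.923942833499232
tilt 41.555737338718814
```

```bash
python3 -m handwheel '[[[0,0,0],-0.8,-0.54],[[0,0,0],-0.8,-0.54],[[0,0,0],-0.7,-0.54]]';python3 go.py -260 -15 200|tail -7;  python3 -m handwheel '[[[0,0,0],0,-0.54],[[0,0,0],0,-0.54],[[0,0,0],0,-0.54]]';python3 go.py -260 -15 200
```

```text
clock: 8.0
tcp_pos: [0.523, -0.0943, 0.4161]
eef_rot: [0.277, 0.681, 0.641, -0.218]
contact_force: [-0.5, 0.6, -0.0]
gripper_width: 0.0204
 [[ 0.0822  0.9949  0.0586]
 [ 0.7529 -0.0234 -0.6577]
 [-0.653   0.0981 -0.751 ]]
chute p [ 38.5358 -60.416  326.1468] z [ 0.6549  0.0839 -0.751 ] y [-0.015   0.9951  0.0981] x [-0.7555  0.053  -0.653 ]
units [ 7.7583  0.932  -2.4243] rows 8 per row [ 0.9698  0.1165 -0.303 ]
spin deg -3.050751893541174 -0.508458648923529
tilt 41.32210817688256
clock: 8.3
tcp_pos: [0.5237, -0.0933, 0.4164]
eef_rot: [0.278, 0.682, 0.641, -0.216]
contact_force: [0.8, -0.0, 0.3]
gripper_width: 0.0199
t 8.3 q [-0.008   0.2522  1.5402 -0.7388  1.3375  0.2274] tcp [ 0.5237 -0.0933  0.4164] F [ 0.7653 -0.0272  0.2584] w 0.019850193340059673
M
 [[ 0.0843  0.9945  0.0622]
 [ 0.7547 -0.023  -0.6557]
 [-0.6507  0.1022 -0.7525]]
chute p [ 37.5854 -59.8417 326.3613] z [ 0.6528  0.0874 -0.7525] y [-0.0154  0.9946  0.1022] x [-0.7574  0.0551 -0.6507]
units [ 7.7517  0.9069 -2.3817] rows 8 per row [ 0.969   0.1134 -0.2977]
spin deg -3.1718769909645386 -0.5286461651607565
tilt 41.196929569163395
```

```bash
python3 go.py -240 -220 320|tail -3;  python3 -m handwheel '[[[0.8,-0.5,-0.65],0,-0.54],[[0.8,-0.5,-0.65],0,-0.54],[[0.8,-0.5,-0.65],0,-0.54],[[0.8,-0.5,-0.65],0,-0.54],[[0.8,-0.5,-0.65],0,-0.54]]';python3 go.py -240 -220 320
```

```text
units [ 5.1386 -3.8917 -4.7608] rows 8 per row [ 0.6423 -0.4865 -0.5951]
spin deg -3.1718769909645386 -0.5286461651607565
tilt 41.196929569163395
clock: 8.8
tcp_pos: [0.4304, 0.117, 0.3999]
eef_rot: [0.279, 0.687, 0.635, -0.214]
contact_force: [-0.2, 1.0, -0.1]
gripper_width: 0.02
t 8.8 q [ 0.4412  0.2731  1.5568 -0.6673  1.5957  0.6014] tcp [0.4304 0.117  0.3999] F [-0.159   0.9787 -0.087 ] w 0.020038775761115728
M
 [[ 0.1008  0.9931  0.0605]
 [ 0.7542 -0.0366 -0.6556]
 [-0.6488  0.1117 -0.7527]]
chute p [-169.0482 -161.1314  309.8631] z [ 0.6528  0.0857 -0.7527] y [-0.0017  0.9937  0.1117] x [-0.7576  0.0716 -0.6488]
units [ 1.0739 -1.4311 -1.4748] rows 3 per row [ 0.358  -0.477  -0.4916]
spin deg -4.1217652707860415 -0.6869608784643403
tilt 41.176377361365184
```

```bash
python3 -m handwheel '[[[0.2,-0.9,-0.2],0,-0.54],[[0.2,-0.9,-0.2],0,-0.54],[[0.2,-0.9,-0.2],0,-0.54],[[0.1,-0.9,-0.1],0,-0.54]]';python3 st.py
```

```text
clock: 9.2
tcp_pos: [0.2865, 0.1683, 0.3849]
eef_rot: [0.279, 0.688, 0.636, -0.21]
contact_force: [0.4, 0.2, 0.4]
gripper_width: 0.02
t 9.2 q [ 0.6967  0.1834  1.7222 -0.5765  1.6686  0.8459] tcp [0.2865 0.1683 0.3849] F [0.4087 0.2256 0.4496] w 0.020001150860126885
M
 [[ 0.1019  0.9925  0.0671]
 [ 0.7581 -0.0339 -0.6513]
 [-0.6441  0.1172 -0.7559]]
chute p [-214.7619 -306.9151  294.9427] z [ 0.6482  0.0921 -0.7559] y [-0.0045  0.9931  0.1172] x [-0.7615  0.0726 -0.6441]
```

```bash
python3 go.py 50 -270 190|tail -3; python3 -m handwheel '[[[-0.6,0.3,0.85],0,-0.54],[[-0.6,0.3,0.85],0,-0.54],[[-0.6,0.3,0.85],0,-0.54],[[-0.6,0.3,0.85],0,-0.54],[[-0.6,0.1,0.85],0,-0.54],[[-0.6,0.1,0.85],0,-0.54]]';python3 st.py
```

```text
units [-3.2834  0.5794  6.3585] rows 7 per row [-0.4691  0.0828  0.9084]
spin deg -4.181774617828587 -0.6969624363047645
tilt 40.89641213594983
clock: 9.8
tcp_pos: [0.3462, -0.0704, 0.3286]
eef_rot: [0.284, 0.679, 0.647, -0.199]
contact_force: [0.7, -0.2, 0.1]
gripper_width: 0.0202
t 9.8 q [ 0.0465  0.0767  2.0357 -0.8092  1.1042  0.5026] tcp [ 0.3462 -0.0704  0.3286] F [ 0.6545 -0.2197  0.114 ] w 0.02016857544737279
M
 [[ 0.0833  0.9917  0.0977]
 [ 0.7662 -0.001  -0.6426]
 [-0.6371  0.1284 -0.76  ]]
chute p [  21.5304 -238.0456  238.6382] z [ 0.6383  0.1225 -0.76  ] y [-0.0373  0.991   0.1284] x [-0.7689  0.0536 -0.6371]
```

```bash
python3 -m handwheel '[[[-0.3,-0.8,0.4],0,-0.54],[[-0.3,-0.8,0.4],0,-0.54],[[-0.3,-0.8,0.3],0,-0.54],[[0,-0.9,0.1],0,-0.54],[[0,-0.9,0.1],0,-0.54]]';python3 st.py
```

```text
clock: 10.3
tcp_pos: [0.1834, -0.1359, 0.2899]
eef_rot: [0.287, 0.682, 0.644, -0.196]
contact_force: [-0.1, -1.5, 0.9]
gripper_width: 0.0203
t 10.3 q [-0.364  -0.2097  2.4304 -0.9473  0.7705  0.3506] tcp [ 0.1834 -0.1359  0.2899] F [-0.1307 -1.5158  0.8567] w 0.02025606692106424
M
 [[ 0.0946  0.9902  0.1026]
 [ 0.7648 -0.0064 -0.6442]
 [-0.6372  0.1394 -0.758 ]]
chute p [  93.2452 -398.2303  199.9224] z [ 0.6397  0.1274 -0.758 ] y [-0.0319  0.9897  0.1394] x [-0.7679  0.065  -0.6372]
```

```bash
python3 -m handwheel '[[[0,-0.7,0.2],0,-0.54],[[0,-0.7,0.2],0,-0.54]]';python3 st.py; python3 - <<'E'
from cell import ctrl
import cv2
for n in("side","top"):
    s=ctrl.snapshot(n); cv2.imwrite(f"pics/{n}1.png",s["frame"])
E
```

```text
clock: 10.5
tcp_pos: [0.1452, -0.1385, 0.3023]
eef_rot: [0.279, 0.685, 0.643, -0.197]
contact_force: [-0.1, -0.0, 1.5]
gripper_width: 0.0199
t 10.5 q [-0.574  -0.3985  2.4415 -0.7798  0.7631 -0.0235] tcp [ 0.1452 -0.1385  0.3023] F [-0.1062 -0.0019  1.5283] w 0.01991541254929341
M
 [[ 0.0942  0.9916  0.0889]
 [ 0.7714 -0.0162 -0.6362]
 [-0.6294  0.1285 -0.7664]]
chute p [  97.2855 -436.2771  212.2519] z [ 0.6323  0.1134 -0.7664] y [-0.022   0.9915  0.1285] x [-0.7744  0.0644 -0.6294]
```

View pics/side1.png

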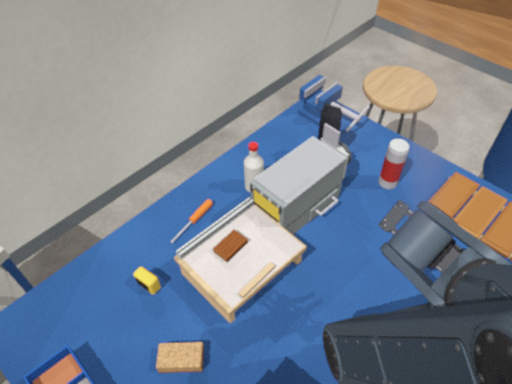

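```bash
python3 -m handwheel '[[[0,0.7,-0.1],0,-0.54],[[0,0.9,-0.1],0,-0.54],[[0.1,0.9,-0.2],0,-0.54],[[0.2,0.9,-0.3],0,-0.54],[[0.2,0.9,-0.3],0,-0.54],[[0.3,0.8,-0.4],0,-0.54]]'; python3 go.py -255 -12 150
```

```text
clock: 11.2
tcp_pos: [0.3517, -0.0835, 0.3532]
eef_rot: [0.287, 0.695, 0.628, -0.199]
contact_force: [0.5, -1.6, -0.3]
gripper_width: 0.0198
t 11.2 q [ 0.0109  0.0478  1.9867 -0.7907  1.1517  0.4647] tcp [ 0.3517 -0.0835  0.3532] F [ 0.5372 -1.5799 -0.3258] w 0.019790717694275404
M
 [[ 0.131   0.9878  0.0837]
 [ 0.7599 -0.0458 -0.6485]
 [-0.6367  0.1485 -0.7566]]
chute p [  34.3983 -232.0076  263.1553] z [ 0.6447  0.1087 -0.7566] y [0.0077 0.9889 0.1485] x [-0.7644  0.1016 -0.6367]
units [ 7.89    4.9634 -1.9265] rows 9 per row [ 0.8767  0.5515 -0.2141]
spin deg -5.863828788763897 -0.9773047981273161
tilt 40.831005537406455
```

```bash
python3 -m handwheel '[[[0.6,0.4,-0.2],-0.6,-0.54],[[0.8,0.6,-0.2],-0.6,-0.54],[[0.8,0.65,-0.2],0,-0.54],[[0.8,0.65,-0.2],0,-0.54],[[0.8,0.65,-0.2],0,-0.54],[[0.8,0.65,-0.2],0,-0.54],[[0.8,0.65,-0.2],0,-0.54]]'; python3 go.py -255 -12 60
```

```text
clock: 11.9
tcp_pos: [0.5391, 0.1449, 0.2581]
eef_rot: [0.286, 0.651, 0.67, -0.214]
contact_force: [0.4, 0.5, 1.0]
gripper_width: 0.0204
t 11.9 q [ 0.4169  0.5612  1.5036 -0.7181  1.3659  0.6455] tcp [0.5391 0.1449 0.2581] F [0.435  0.4572 0.9568] w 0.020442462527587447
M
 [[ 0.0101  0.9944  0.105 ]
 [ 0.7504  0.0619 -0.6581]
 [-0.6609  0.0854 -0.7456]]
chute p [-201.1173  -53.5961  168.0581] z [ 0.6535  0.1303 -0.7456] y [-0.1002  0.9913  0.0854] x [-0.7503 -0.0189 -0.6609]
units [2.7763 0.9351 1.2694] rows 3 per row [0.9254 0.3117 0.4231]
spin deg 1.092188005025332 0.18203133417088868
tilt 41.78798241277746
```

```bash
python3 -m handwheel '[[[0.6,0.2,0.1],0,-0.54],[[0.7,0.2,0.3],0,-0.54],[[0.7,0.2,0.4],0,-0.54],[[0.6,0.2,0.4],0,-0.54]]'; python3 go.py -240 -15 11;  python3 - <<'E'
from cell import ctrl
import cv2
for n in("side","top"):
    s=ctrl.snapshot(n); cv2.imwrite(f"pics/{n}2.png",s["frame"])
a=cv2.imread("pics/top2.png")[100:265,160:420]; cv2.imwrite("pics/t2c.png",cv2.resize(a,None,fx=3,fy=3,interpolation=cv2.INTER_CUBIC))
a=cv2.imread("pics/side2.png")[130:330,145:365]; cv2.imwrite("pics/s2c.png",cv2.resize(a,None,fx=3,fy=3,interpolation=cv2.INTER_CUBIC))
E
```

```text
clock: 12.3
tcp_pos: [0.5834, 0.2096, 0.1438]
eef_rot: [0.294, 0.649, 0.67, -0.208]
contact_force: [0.7, 0.1, 0.3]
gripper_width: 0.0198
t 12.3 q [ 0.4825  0.7906  1.3888 -0.7276  1.3052  0.7748] tcp [0.5834 0.2096 0.1438] F [0.6873 0.0953 0.2994] w 0.019791370331514898
M
 [[ 0.0151  0.9922  0.1236]
 [ 0.7482  0.0708 -0.6597]
 [-0.6633  0.1024 -0.7413]]
chute p [-267.431   -11.8772   53.7855] z [ 0.6545  0.149  -0.7413] y [-0.109   0.9887  0.1024] x [-0.7482 -0.0138 -0.6633]
units [ 0.1975 -0.2615  1.2301] rows 2 per row [ 0.0988 -0.1308  0.615 ]
spin deg 0.7999370058092282 0.13332283430153805
tilt 42.15927141449542
```

View pics/t2c.png

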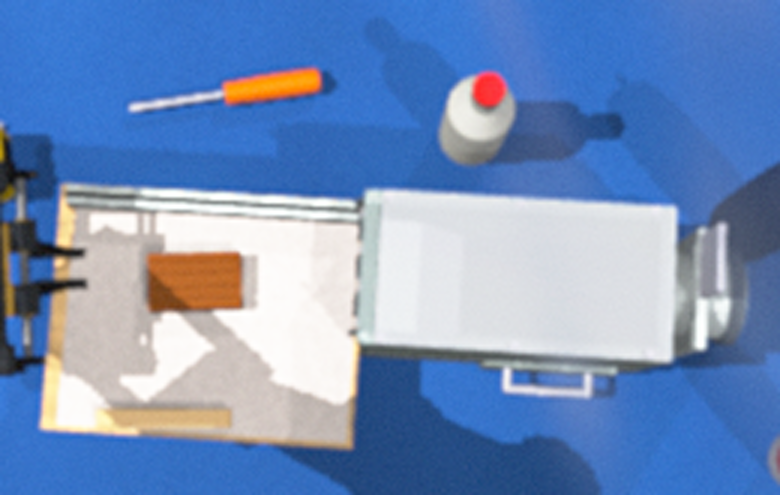

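View pics/s2c.png

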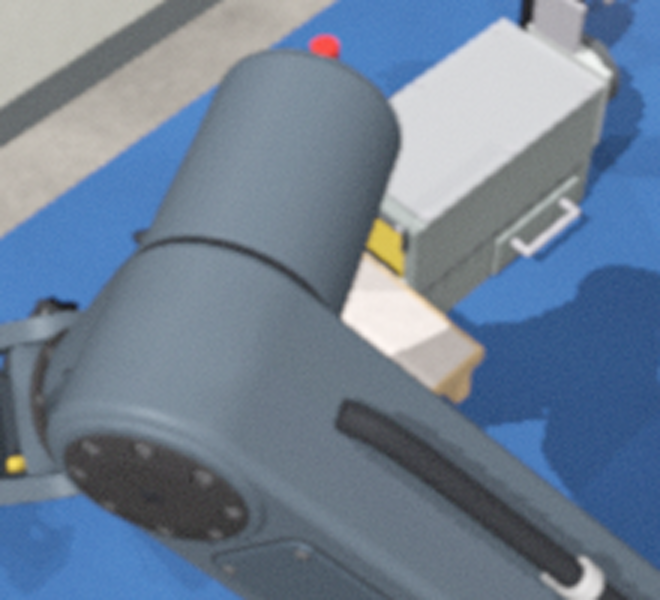

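```bash
python3 -m handwheel '[[[0.05,-0.1,0.5],0,-0.54],[[0.05,-0.05,0.5],0,-0.54],[[0,0,0.1],0,-0.54]]'; python3 go.py -230 -15 11
```

```text
clock: 12.7
tcp_pos: [0.5807, 0.1862, 0.1012]
eef_rot: [0.296, 0.646, 0.671, -0.21]
contact_force: [-0.9, -0.4, -0.3]
gripper_width: 0.02
t 12.7 q [ 0.4553  0.8359  1.4466 -0.7676  1.2185  0.8283] tcp [0.5807 0.1862 0.1012] F [-0.9446 -0.4234 -0.3021] w 0.02003460673779932
M
 [[ 0.0106  0.9921  0.1251]
 [ 0.7435  0.0758 -0.6644]
 [-0.6687  0.1001 -0.7368]]
chute p [-243.9476  -13.6566   11.1654] z [ 0.6591  0.1506 -0.7368] y [-0.1141  0.9884  0.1001] x [-0.7433 -0.0181 -0.6687]
units [-0.2558 -0.0734  0.2278] rows 1 per row [-0.2558 -0.0734  0.2278]
spin deg 1.048189667376614 0.17469827789610234
tilt 42.540165099179
```

```bash
python3 -m handwheel '[[[-0.15,-0.02,0.13],0,-0.54],[[-0.19,-0.03,0.16],0,-0.54],[[-0.19,-0.03,0.16],0,-0.54],[[-0.19,-0.03,0.16],0,-0.54]]'; python3 go.py -200 -15 11;  python3 - <<'E'
from cell import ctrl
import cv2
s=ctrl.snapshot("top")["frame"]; cv2.imwrite("pics/t3c.png",cv2.resize(s[140:265,160:310],None,fx=5,fy=4.8,interpolation=cv2.INTER_CUBIC))
E
```

```text
clock: 13.1
tcp_pos: [0.58, 0.1487, 0.1043]
eef_rot: [0.298, 0.646, 0.671, -0.208]
contact_force: [-0.4, 0.5, 0.1]
gripper_width: 0.0202
t 13.1 q [ 0.4042  0.8101  1.5112 -0.8077  1.16    0.8337] tcp [0.58   0.1487 0.1043] F [-0.3659  0.5226  0.0571] w 0.02022430316825328
M
 [[ 0.0133  0.9912  0.1318]
 [ 0.7434  0.0784 -0.6643]
 [-0.6687  0.1068 -0.7358]]
chute p [-206.4867  -12.8592   14.2628] z [ 0.6587  0.1573 -0.7358] y [-0.1166  0.9874  0.1068] x [-0.7433 -0.0154 -0.6687]
units [-0.0652 -0.0805  0.1584] rows 1 per row [-0.0652 -0.0805  0.1584]
spin deg 0.8956941856670784 0.14928236427784639
tilt 42.626401287613774
```

View pics/t3c.png

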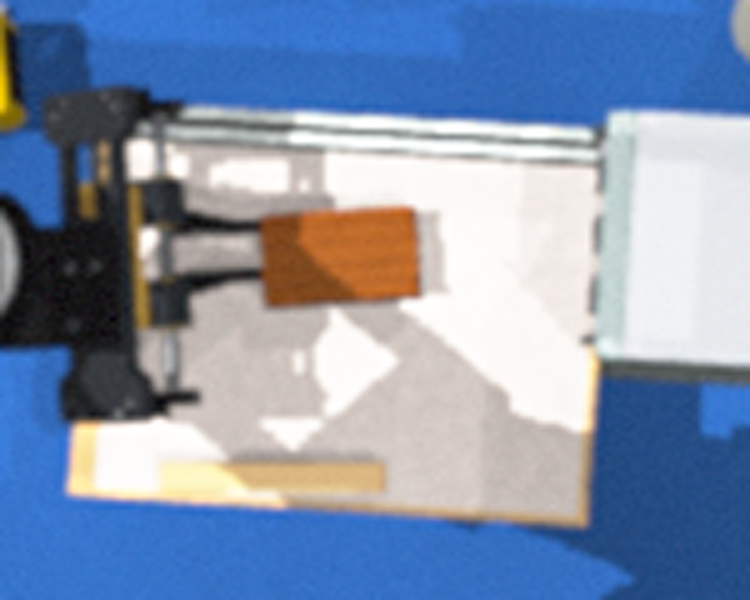

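```bash
python3 go.py -211 -19 10|tail -3; python3 -m handwheel '[[[0.11,-0.13,0.0],0,-0.54],[[0,0,0],0,-0.54]]'; python3 go.py -200 -19 10
```

```text
units [ 0.1991 -0.1361 -0.0433] rows 1 per row [ 0.1991 -0.1361 -0.0433]
spin deg 0.8588675654996165 0.14314459424993609
tilt 42.71727321470536
clock: 13.35
tcp_pos: [0.5745, 0.1486, 0.1022]
eef_rot: [0.298, 0.648, 0.669, -0.208]
contact_force: [-0.8, 0.0, 0.2]
gripper_width: 0.0198
t 13.35 q [ 0.4078  0.8101  1.5225 -0.809   1.1567  0.8477] tcp [0.5745 0.1486 0.1022] F [-0.7707  0.0107  0.1991] w 0.01976819445508746
M
 [[ 0.0168  0.9914  0.1296]
 [ 0.7426  0.0744 -0.6656]
 [-0.6695  0.1074 -0.735 ]]
chute p [-206.1922  -18.4192   12.1532] z [ 0.6601  0.1552 -0.735 ] y [-0.1126  0.9878  0.1074] x [-0.7427 -0.0119 -0.6695]
units [-0.0788 -0.0376  0.1395] rows 1 per row [-0.0788 -0.0376  0.1395]
spin deg 0.6898679918574198 0.1149779986429033
tilt 42.6946995752208
```

```bash
python3 -m handwheel '[[[-0.12,-0.03,0.17],0,-0.54],[[-0.14,-0.03,0.17],0,-0.54],[[-0.15,-0.03,0.17],0,-0.54],[[-0.15,-0.03,0.17],0,-0.54],[[-0.15,-0.03,0.17],0,-0.54]]'; python3 go.py -150 -19 11
```

```text
clock: 13.85
tcp_pos: [0.5759, 0.1054, 0.0982]
eef_rot: [0.301, 0.647, 0.67, -0.204]
contact_force: [-1.6, 5.8, 7.5]
gripper_width: 0.0202
t 13.85 q [ 0.3425  0.7948  1.5907 -0.8666  1.0781  0.8625] tcp [0.5759 0.1054 0.0982] F [-1.5571  5.7736  7.4636] w 0.02024249917023222
M
 [[ 0.0186  0.9899  0.1404]
 [ 0.7444  0.08   -0.6629]
 [-0.6674  0.1168 -0.7355]]
chute p [-163.0098  -15.3491    8.1604] z [ 0.657   0.1658 -0.7355] y [-0.1181  0.9861  0.1168] x [-0.7446 -0.0101 -0.6674]
units [-0.2886 -0.1201  0.1463] rows 1 per row [-0.2886 -0.1201  0.1463]
spin deg 0.5872100613785699 0.09786834356309498
tilt 42.654122116906855
```

```bash
python3 -m handwheel '[[[-0.17,-0.05,0.145],0,-0.54],[[-0.165,-0.05,0.15],0,-0.54],[[-0.165,-0.05,0.15],0,-0.54],[[-0.165,-0.05,0.15],0,-0.54],[[-0.165,-0.05,0.15],0,-0.54]]'; python3 go.py -100 -16 10;  python3 - <<'E'
from cell import ctrl
import cv2
s=ctrl.snapshot("top")["frame"]; cv2.imwrite("pics/t4c.png",cv2.resize(s[140:265,160:310],None,fx=5,fy=4.8,interpolation=cv2.INTER_CUBIC))
E
```

```text
clock: 14.35
tcp_pos: [0.5709, 0.0568, 0.0986]
eef_rot: [0.303, 0.647, 0.67, -0.202]
contact_force: [-0.3, 3.8, 5.0]
gripper_width: 0.0198
t 14.35 q [ 0.2667  0.7714  1.6666 -0.932   1.0022  0.8772] tcp [0.5709 0.0568 0.0986] F [-0.2926  3.83    4.9876] w 0.01977515831897443
M
 [[ 0.0205  0.9893  0.1447]
 [ 0.7453  0.0814 -0.6618]
 [-0.6664  0.1214 -0.7356]]
chute p [-114.2781  -18.4026    8.5643] z [ 0.6557  0.1702 -0.7356] y [-0.1195  0.9854  0.1214] x [-0.7455 -0.0083 -0.6664]
units [-0.2905  0.0209  0.2179] rows 1 per row [-0.2905  0.0209  0.2179]
spin deg 0.48347449228458467 0.08057908204743078
tilt 42.64029799230684
```

View pics/t4c.png

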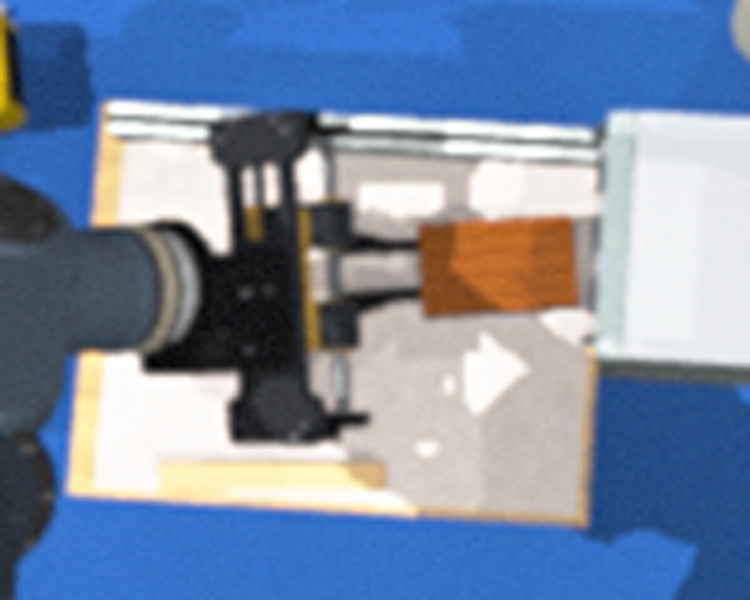

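```bash
python3 -m handwheel '[[[-0.18,-0.04,0.15],0,-0.54],[[-0.18,-0.04,0.15],0,-0.54],[[-0.18,-0.04,0.15],0,-0.54],[[-0.175,-0.04,0.15],0,-0.54],[[-0.175,-0.04,0.15],0,-0.54]]'; python3 go.py -50 -16 10
```

```text
clock: 14.9
tcp_pos: [0.5651, 0.0047, 0.0987]
eef_rot: [0.302, 0.647, 0.67, -0.203]
contact_force: [0.2, 2.8, 2.9]
gripper_width: 0.0203
t 14.9 q [ 0.1788  0.7525  1.7336 -1.0043  0.9318  0.8854] tcp [0.5651 0.0047 0.0987] F [0.248  2.7701 2.9249] w 0.020251751990683235
M
 [[ 0.0197  0.9896  0.1422]
 [ 0.7446  0.0804 -0.6626]
 [-0.6672  0.1189 -0.7354]]
chute p [-61.9779 -22.2146   8.7413] z [ 0.6566  0.1676 -0.7354] y [-0.1185  0.9858  0.1189] x [-0.7448 -0.0091 -0.6672]
units [-0.2454  0.1214  0.1995] rows 1 per row [-0.2454  0.1214  0.1995]
spin deg 0.5283092394780297 0.08805153991300495
tilt 42.66276929916482
```

```bash
python3 -m handwheel '[[[-0.18,-0.01,0.15],0,-0.54],[[-0.18,-0.01,0.15],0,-0.54],[[-0.18,-0.01,0.15],0,-0.54],[[-0.18,-0.01,0.15],0,-0.54]]'; python3 go.py 10 -18 10;  python3 - <<'E'
from cell import ctrl
import cv2
s=ctrl.snapshot("top")["frame"]; cv2.imwrite("pics/t5c.png",cv2.resize(s[140:265,200:350],None,fx=5,fy=4.8,interpolation=cv2.INTER_CUBIC))
s=ctrl.snapshot("side")["frame"]; cv2.imwrite("pics/s5c.png",cv2.resize(s[130:290,165:365],None,fx=3,fy=3,interpolation=cv2.INTER_CUBIC))
E
```

```text
clock: 15.3
tcp_pos: [0.5648, -0.0368, 0.0992]
eef_rot: [0.301, 0.647, 0.67, -0.204]
contact_force: [-0.8, 1.2, 1.0]
gripper_width: 0.0201
t 15.3 q [ 0.1031  0.7424  1.7676 -1.0592  0.8827  0.8788] tcp [ 0.5648 -0.0368  0.0992] F [-0.7805  1.1595  1.049 ] w 0.02008206878327681
M
 [[ 0.0188  0.9902  0.1386]
 [ 0.7446  0.0786 -0.6628]
 [-0.6672  0.1157 -0.7358]]
chute p [-20.4689 -20.9418   9.1787] z [ 0.657   0.1641 -0.7358] y [-0.1168  0.9864  0.1157] x [-0.7448 -0.0099 -0.6672]
units [-0.5818 -0.0141  0.4974] rows 1 per row [-0.5818 -0.0141  0.4974]
spin deg 0.5774616890646225 0.09624361484410375
tilt 42.6225902113817
```

View pics/t5c.png

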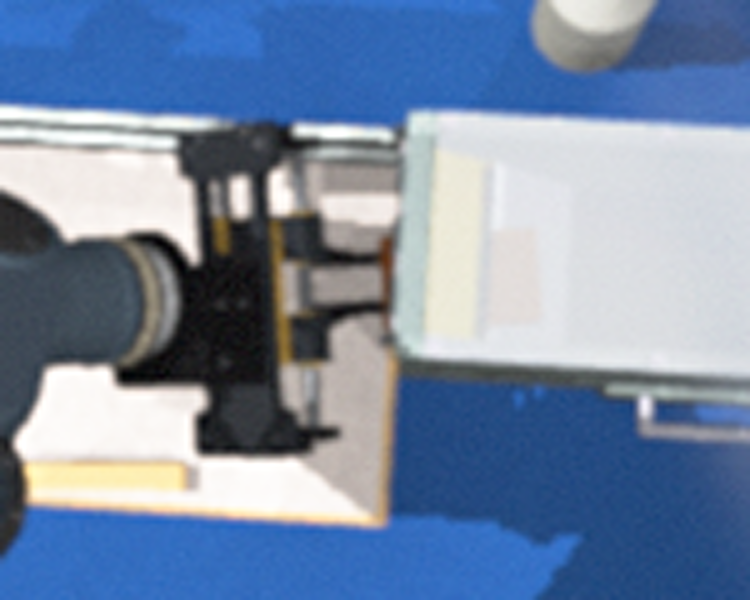

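View pics/s5c.png

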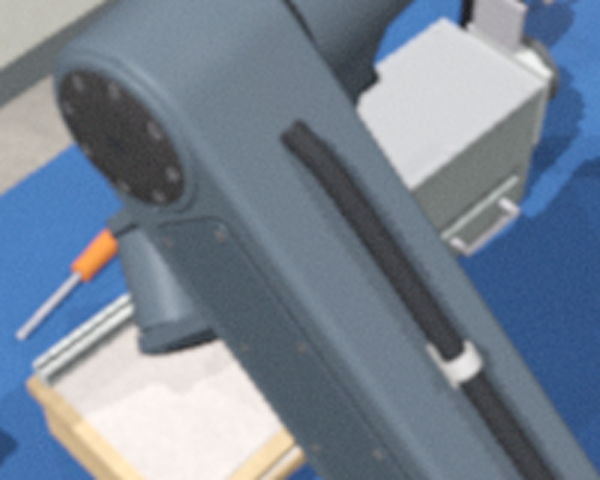

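```bash
python3 -m handwheel '[[[-0.18,-0.01,0.15],0,-0.54],[[-0.18,-0.01,0.15],0,-0.54]]'; python3 go.py 10 -18 10;  python3 - <<'E'
from cell import ctrl
import cv2
s=ctrl.snapshot("top")["frame"]; cv2.imwrite("pics/t6c.png",cv2.resize(s[140:265,200:350],None,fx=5,fy=4.8,interpolation=cv2.INTER_CUBIC))
E
```

```text
clock: 15.6
tcp_pos: [0.5652, -0.0566, 0.0997]
eef_rot: [0.301, 0.647, 0.67, -0.204]
contact_force: [-0.2, 1.2, 0.3]
gripper_width: 0.02
t 15.6 q [ 0.0662  0.7382  1.7804 -1.0861  0.8603  0.8747] tcp [ 0.5652 -0.0566  0.0997] F [-0.1596  1.1936  0.2819] w 0.02002940996702369
M
 [[ 0.0188  0.9903  0.1379]
 [ 0.7445  0.0782 -0.663 ]
 [-0.6674  0.1151 -0.7358]]
chute p [ -0.7282 -19.7518   9.6923] z [ 0.6572  0.1634 -0.7358] y [-0.1164  0.9865  0.1151] x [-0.7447 -0.01   -0.6674]
units [-0.2053  0.0129  0.1778] rows 1 per row [-0.2053  0.0129  0.1778]
spin deg 0.5801507442583247 0.09669179070972078
tilt 42.62772319741204
```

View pics/t6c.png

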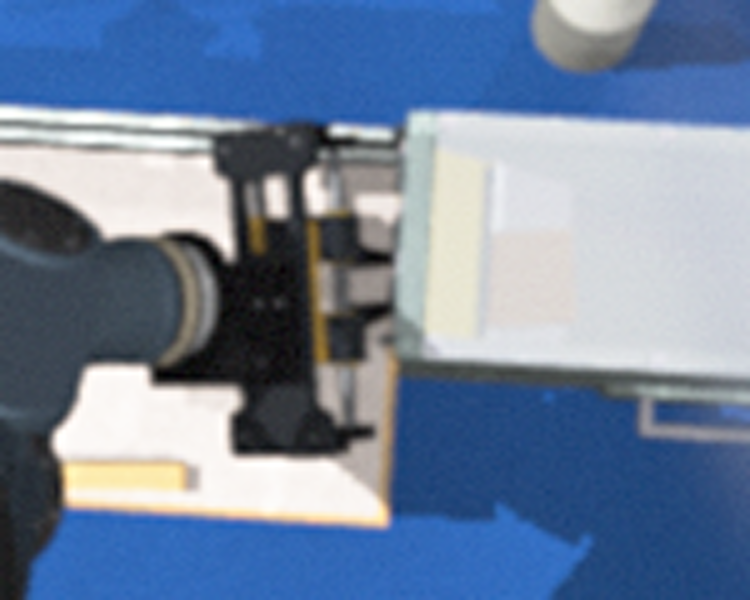

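```bash
python3 -m handwheel '[[[-0.15,0,0.13],0,-0.54]]'; python3 go.py 10 -18 10;  python3 - <<'E'
from cell import ctrl
import cv2
s=ctrl.snapshot("top")["frame"]; cv2.imwrite("pics/t7c.png",cv2.resize(s[140:265,200:350],None,fx=5,fy=4.8,interpolation=cv2.INTER_CUBIC))
E
```

```text
clock: 15.75
tcp_pos: [0.5656, -0.066, 0.1]
eef_rot: [0.301, 0.648, 0.67, -0.205]
contact_force: [0.0, 0.4, 1.0]
gripper_width: 0.0199
t 15.75 q [ 0.0488  0.7367  1.7848 -1.0981  0.8512  0.872 ] tcp [ 0.5656 -0.066   0.1   ] F [0.0233 0.358  0.9824] w 0.019949223486843762
M
 [[ 0.0192  0.9904  0.1369]
 [ 0.7439  0.0773 -0.6638]
 [-0.668   0.1146 -0.7353]]
chute p [  8.6761 -18.9876  10.0482] z [ 0.658   0.1624 -0.7353] y [-0.1155  0.9867  0.1146] x [-0.7441 -0.0095 -0.668 ]
units [-0.0241  0.0204  0.0267] rows 1 per row [-0.0241  0.0204  0.0267]
spin deg 0.5540328887933583 0.09233881479889305
tilt 42.66599622991355
```

View pics/t7c.png

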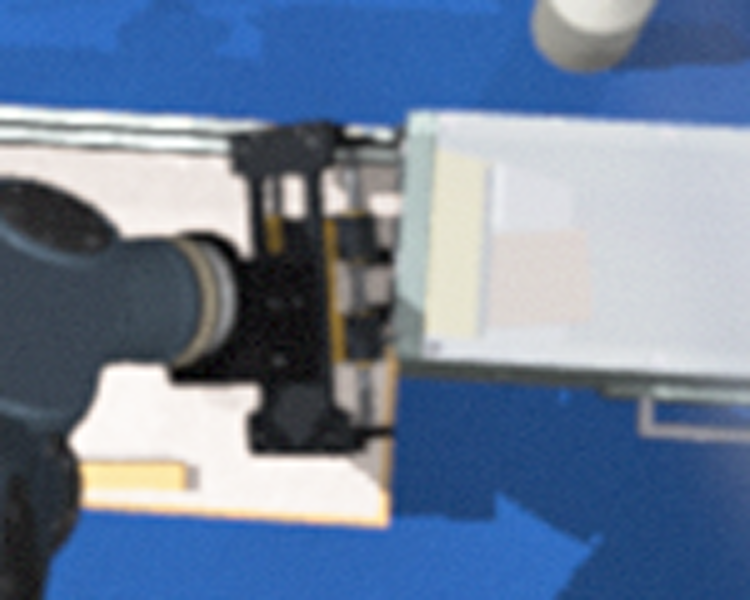

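```bash
python3 - <<'E'
from h import *
c=(0.5849,-0.0581,-1.6094)
A=np.array([[np.cos(c[2]),np.sin(c[2])],[-np.sin(c[2]),np.cos(c[2])]])
for z in(.13,.15,.17):
  for uv in((388,358),(388,315),(360,330),(395,232),(405,365),(405,113)):
    X=back('top',200+uv[0]/5,140+uv[1]/4.8,z); print(z,uv,np.round(A@(X[:2]-c[:2])*1000))
print(back('top',200+588/5,140+280/4.8,.112), [np.round(A@(back('top',200+588/5,140+280/4.8,z)[:2]-c[:2])*1000) for z in(.09,.112)])
for y in (-.07,-.058,.07):
  for x,z in ((0,.189),(0,.185),(0,.15)): print(y,x,z,(proj('top',w(c,(x,y,z)))-[200,140])*[5,4.8])
E
```

```text
0.13 (388, 358) [ -4. -68.]
0.13 (388, 315) [ -5. -43.]
0.13 (360, 330) [-20. -53.]
0.13 (395, 232) [-4.  7.]
0.13 (405, 365) [  6. -72.]
0.13 (405, 113) [-2. 78.]
0.15 (388, 358) [ -4. -70.]
0.15 (388, 315) [ -5. -45.]
0.15 (360, 330) [-20. -54.]
0.15 (395, 232) [-4.  4.]
0.15 (405, 365) [  6. -73.]
0.15 (405, 113) [-2. 75.]
0.17 (388, 358) [ -4. -71.]
0.17 (388, 315) [ -5. -46.]
0.17 (360, 330) [-20. -56.]
0.17 (395, 232) [-4.  1.]
0.17 (405, 365) [  6. -74.]
0.17 (405, 113) [-2. 71.]
[ 0.56722703 -0.16553187  0.112     ] [array([110., -11.]), array([108., -14.])]
-0.07 0 0.189 [395.25794567 354.12134503]
-0.07 0 0.185 [395.18874535 354.6507282 ]
-0.07 0 0.15 [394.60080663 359.14846509]
-0.058 0 0.189 [396.51710088 332.8456519 ]
-0.058 0 0.185 [396.4441393  333.43933302]
-0.058 0 0.15 [395.82422327 338.48352809]
0.07 0 0.189 [409.76739666 108.95805946]
0.07 0 0.185 [409.65539771 110.2191852 ]
0.07 0 0.15 [408.70346243 120.93812492]
```

```bash
python3 -m handwheel '[[[0.09,0.16,-0.06],0,-0.8],[[0,0.13,0.02],0,-0.8]]'; python3 go.py 16 -8 10;  python3 - <<'E'
from cell import ctrl
import cv2
s=ctrl.snapshot("top")["frame"]; cv2.imwrite("pics/t8c.png",cv2.resize(s[140:265,200:350],None,fx=5,fy=4.8,interpolation=cv2.INTER_CUBIC))
E
```

```text
clock: 16.0
tcp_pos: [0.5766, -0.0636, 0.1004]
eef_rot: [0.3, 0.648, 0.669, -0.207]
contact_force: [0.4, 1.4, 0.6]
gripper_width: 0.0119
t 16.0 q [ 0.0531  0.7448  1.753  -1.076   0.8681  0.8456] tcp [ 0.5766 -0.0636  0.1004] F [0.3793 1.3835 0.5912] w 0.011949969240207726
M
 [[ 0.0202  0.9908  0.1336]
 [ 0.7427  0.0746 -0.6654]
 [-0.6693  0.1127 -0.7344]]
chute p [ 5.8158 -8.1151 10.4033] z [ 0.6598  0.1592 -0.7344] y [-0.1128  0.9872  0.1127] x [-0.743  -0.0084 -0.6693]
units [-0.1824 -0.027   0.1758] rows 1 per row [-0.1824 -0.027   0.1758]
spin deg 0.4901947492137771 0.08169912486896284
tilt 42.74153465363314
```

View pics/t8c.png

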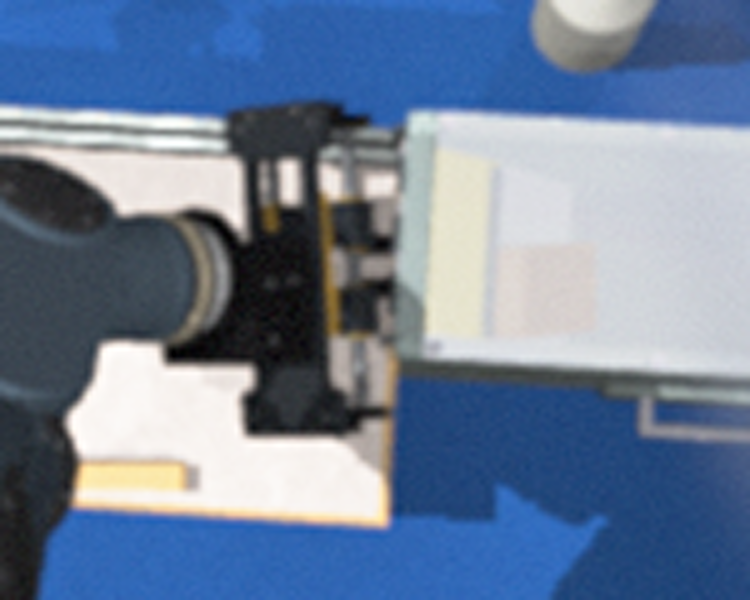

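```bash
python3 -m handwheel '[[[-0.14,-0.02,0.13],0,-0.8]]'; python3 go.py 16 -8 10;  python3 - <<'E'
from cell import ctrl
import cv2
s=ctrl.snapshot("top")["frame"]; cv2.imwrite("pics/t9c.png",cv2.resize(s[140:265,200:350],None,fx=5,fy=4.8,interpolation=cv2.INTER_CUBIC))
E
```

```text
clock: 16.15
tcp_pos: [0.5784, -0.0707, 0.1004]
eef_rot: [0.301, 0.648, 0.669, -0.206]
contact_force: [-0.2, -0.1, -0.6]
gripper_width: 0.0091
t 16.15 q [ 0.0398  0.7443  1.7554 -1.0877  0.858   0.8449] tcp [ 0.5784 -0.0707  0.1004] F [-0.2093 -0.0852 -0.6051] w 0.009109385468215074
M
 [[ 0.0203  0.9904  0.1366]
 [ 0.7429  0.0765 -0.665 ]
 [-0.6691  0.115  -0.7342]]
chute p [12.8134 -6.0429 10.3582] z [ 0.6592  0.1622 -0.7342] y [-0.1146  0.9867  0.115 ] x [-0.7431 -0.0083 -0.6691]
units [-0.0528 -0.0584  0.0512] rows 1 per row [-0.0528 -0.0584  0.0512]
spin deg 0.4844569187859168 0.0807428197976528
tilt 42.75794862608853
```

View pics/t9c.png

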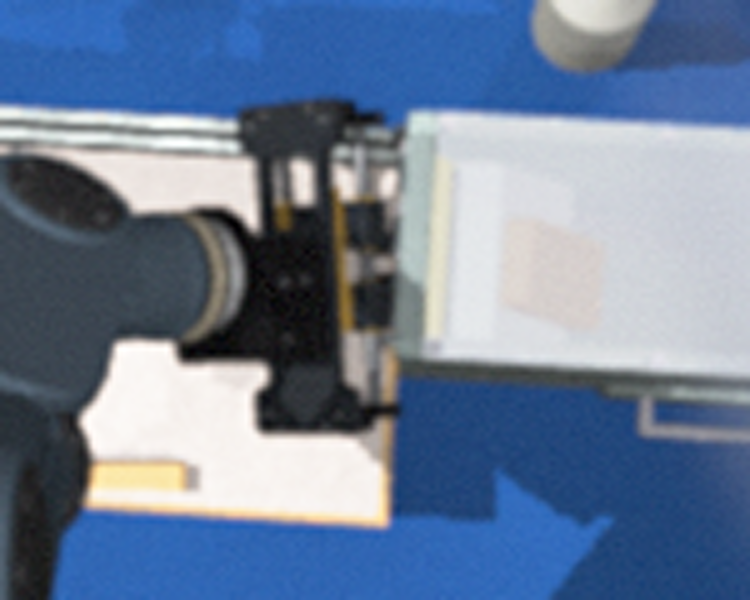

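```bash
python3 -m handwheel '[[[0.12,0.02,-0.1],0,-0.8],[[0.15,0.02,-0.13],0,-0.8]]'; python3 go.py 16 -8 10;  python3 - <<'E'
from cell import ctrl
import cv2
s=ctrl.snapshot("top")["frame"]; cv2.imwrite("pics/t10c.png",cv2.resize(s[140:265,200:350],None,fx=5,fy=4.8,interpolation=cv2.INTER_CUBIC))
E
```

```text
clock: 16.4
tcp_pos: [0.5781, -0.0583, 0.1]
eef_rot: [0.301, 0.649, 0.668, -0.207]
contact_force: [0.4, 0.1, 0.3]
gripper_width: 0.0091
t 16.4 q [ 0.063   0.7479  1.7454 -1.0676  0.8763  0.8465] tcp [ 0.5781 -0.0583  0.1   ] F [0.3799 0.0809 0.3416] w 0.00913323433963274
M
 [[ 0.0224  0.9908  0.1333]
 [ 0.7423  0.0728 -0.6661]
 [-0.6697  0.1139 -0.7339]]
chute p [ 0.5065 -6.7716  9.9643] z [ 0.6604  0.1589 -0.7339] y [-0.111   0.9873  0.1139] x [-0.7426 -0.0063 -0.6697]
units [-0.2881 -0.0732  0.2503] rows 1 per row [-0.2881 -0.0732  0.2503]
spin deg 0.3641306631039879 0.06068844385066465
tilt 42.786353184042014
```

View pics/t10c.png

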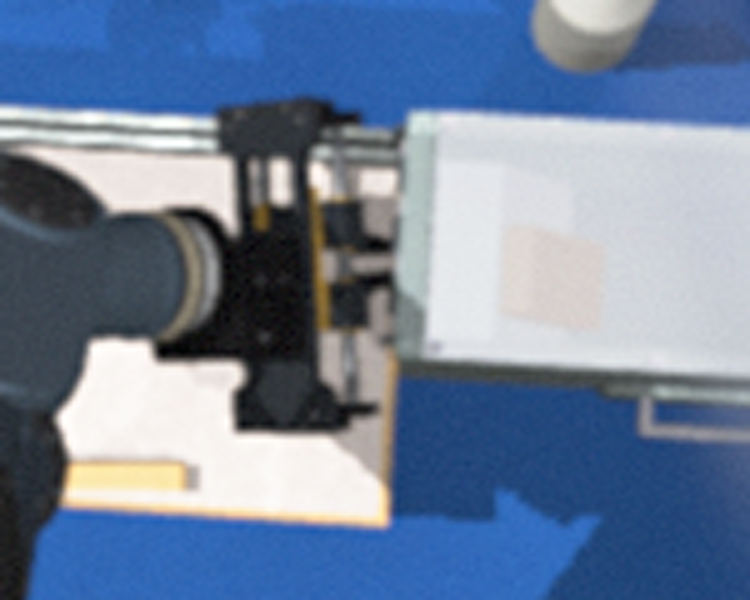

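```bash
python3 -m handwheel '[[[0.2,0.03,-0.18],0,-0.8],[[0.25,0.04,-0.22],0,-0.8],[[0.3,0.05,-0.26],0,-0.8],[[0.3,0.05,-0.26],0,-0.8],[[0.3,0.05,-0.26],0,-0.8],[[0.3,0.05,-0.26],0,-0.8],[[0.3,0.04,-0.3],0,-0.8],[[0.2,0.02,-0.6],0,-0.8],[[0,0,-0.7],0,-0.8],[[0,0,-0.8],0,-0.8]]'; python3 go.py -200 -160 250;  python3 - <<'E'
from cell import ctrl
import cv2
s=ctrl.snapshot("top")["frame"]; cv2.imwrite("pics/t11c.png",cv2.resize(s[140:265,200:350],None,fx=5,fy=4.8,interpolation=cv2.INTER_CUBIC))
E
```

```text
clock: 17.45
tcp_pos: [0.5692, 0.1272, 0.154]
eef_rot: [0.298, 0.646, 0.672, -0.208]
contact_force: [0.7, 0.6, 0.4]
gripper_width: 0.0087
t 17.45 q [ 0.3788  0.7163  1.5511 -0.8023  1.1828  0.7753] tcp [0.5692 0.1272 0.154 ] F [0.7171 0.57   0.4196] w 0.008674454186967285
M
 [[ 0.0114  0.9912  0.1322]
 [ 0.7437  0.0799 -0.6637]
 [-0.6684  0.1059 -0.7362]]
chute p [-184.559   -22.876    63.9845] z [ 0.6581  0.1577 -0.7362] y [-0.1181  0.9873  0.1059] x [-0.7436 -0.0173 -0.6684]
units [-2.7618 -2.8468 -4.2184] rows 6 per row [-0.4603 -0.4745 -0.7031]
spin deg 1.0047941986217326 0.16746569977028877
tilt 42.58724340528422
```

View pics/t11c.png

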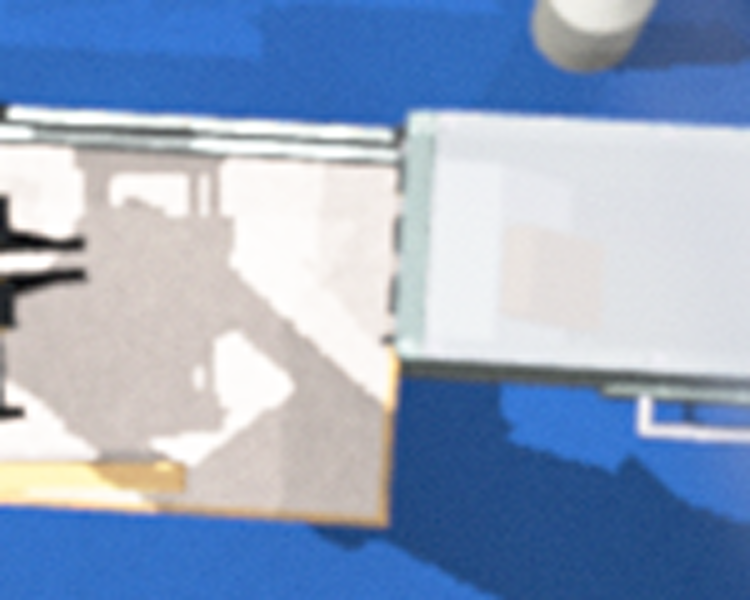

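```bash
python3 -m handwheel '[[[-0.2,0,-0.7],0,-0.8],[[-0.5,-0.2,-0.7],0,-0.8],[[-0.5,-0.5,-0.7],0,-0.8],[[-0.5,-0.5,-0.7],0,-0.8],[[-0.5,-0.5,-0.7],0,-0.8],[[-0.5,-0.7,-0.6],0,-0.8],[[-0.4,-0.9,-0.4],0,-0.8],[[0,-0.9,0],0,-0.8],[[0,-0.9,0],0,-0.8]]'; python3 st.py|tail -1;  python3 - <<'E'
from cell import ctrl
import cv2
s=ctrl.snapshot("top")["frame"]; cv2.imwrite("pics/t12.png",s)
s=ctrl.snapshot("side")["frame"]; cv2.imwrite("pics/s12.png",s);cv2.imwrite("pics/s12c.png",cv2.resize(s[130:330,165:365],None,fx=3,fy=3,interpolation=cv2.INTER_CUBIC))
E
```

```text
clock: 18.4
tcp_pos: [0.3359, 0.152, 0.3573]
eef_rot: [0.3, 0.644, 0.677, -0.195]
contact_force: [-0.8, 1.0, -0.9]
gripper_width: 0.0085
chute p [-200.3675 -256.9005  267.2671] z [ 0.6433  0.1792 -0.7444] y [-0.1336  0.9836  0.1213] x [-0.7539 -0.0214 -0.6567]
```

View pics/t12.png

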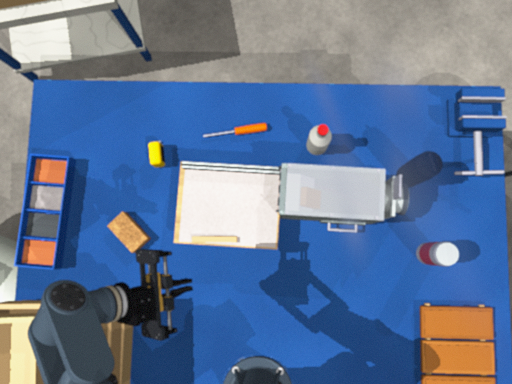

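View pics/s12c.png

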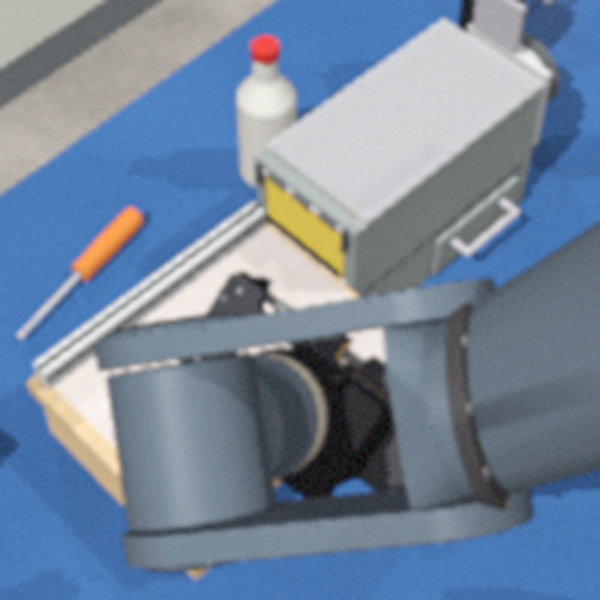

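```bash
python3 -m handwheel '[[[0,0,0],0,-0.8]]'; python3 -c "
from cell import ctrl; print(ctrl.close_job())"
```

```text
clock: 18.6
tcp_pos: [0.3326, 0.1517, 0.357]
eef_rot: [0.299, 0.641, 0.679, -0.197]
contact_force: [0.4, 0.7, 0.9]
gripper_width: 0.0086
the job is handed in; nothing more can be done
None
```

I pushed the dark oak offcut along the deck with both fingertips and through the flap. It tipped off the sill into the chute. I then drew the fingers back out, lifted the arm clear and handed the job in at 18.6 s.

**Tilting the fingers:** The moves only allow a spin about the tool's own axis, so I stretched the arm against its reach limit until the tool tilted forward. That gave 41 to 43 degrees during the push, slightly over the 30 to 40 you gave, with about 9 degrees of sideways lean as well.

**What did not go smoothly:**
- Partway through the push the fingertips lightly touched the deck, with a reading of about 7 N upward. I raised them slightly. Readings stayed far below the limits.
- Near the end I paused the push, backed off about 3 mm and moved 11 mm sideways so a finger base would clear the hood wall. The pace was therefore not perfectly steady.

**Last checks:**
- **Flap:** the side camera shows it hanging shut, looking as it did at the start.
- **Offcut:** through the clear roof it appears to be resting past the sill, probably leaning on the slide with one end on the tray. It had not moved in three pictures over about 1.3 s.
- **Everything else:** by eye, the runner, bottle, can, flask, sanding block, tape measure and screwdriver have not moved.
- **Force:** about 1 N at the end, within the sensor's noise, so the arm appears to be touching nothing.

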